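# Rake heaped finishing stones into one even layer

### The job

The four ceramic finishing stones lie heaped two high at the far end of the square steel drying tray. Take the blue-handled rake and draw the upper ones off the heap towards the near end, so that all four lie flat in the tray in one single layer, two in its far half and two in its near half; move the stones only with the rake, not with the fingers. Then lay the rake back on its rest just as you found it, and leave the petri dish and the implant shell undisturbed.

Things in the scene. Friction and masses are not known exactly. Their poses are not given: they have to be found in the camera images.
- tray: Fixed square steel tray, 118 mm outside, 110 mm inside; floor 4 mm thick, wall tops 18 mm above the bench. Origin on the bench under its centre, z up, x from near end (robot) to far end; the halves meet at x = 0. The heap is two stacks of two stones, side by side along y (centres at y = +25 and -25 mm), centres 26 to 32 mm from the tray centre towards the far wall; heap top 36 mm above the bench.
- rake: Hand rake, 160 g. Level blue handle 18 x 18 mm, from 150 mm behind to 80 mm ahead of the origin; aluminium head 86 mm wide. Origin on the handle's centre line, near the balance point, where to grip it; 48 mm above the bench at the start. x points to the head, z up. Five tines, 6 mm square, 20 mm apart, hang in a row 85 mm ahead; tips 48 mm, crossbar underside 14 mm below the origin.
- rest: Grey plastic rake rest, fixed: block 30 (x) by 60 (y) mm, saddle 39 mm above the bench, two cheeks up to 53 mm, 36 mm apart, between which the handle lies; the head then stands on its tine tips on the bench. Origin under its centre on the bench; the rake's origin starts 100 to 110 mm ahead (+x), x axes parallel.
- stone1: Reddish-brown hexagonal ceramic finishing stone, 38 mm across flats, 44 mm across corners, 16 mm high, 5 mm bevels all round, about 50 g. Origin at its centre; z is the hexagon's axis. Starts in the lower layer, left side, of the heap at the tray's far end.
- stone2: Reddish-brown hexagonal ceramic finishing stone, 38 mm across flats, 44 mm across corners, 16 mm high, 5 mm bevels all round, about 50 g. Origin at its centre; z is the hexagon's axis. Starts in the lower layer, right side, of the heap at the tray's far end.
- stone3: Pale yellow hexagonal ceramic finishing stone, 38 mm across flats, 44 mm across corners, 16 mm high, 5 mm bevels all round, about 50 g. Origin at its centre; z is the hexagon's axis. Starts in the upper layer, left side, of the heap at the tray's far end.
- stone4: Pale yellow hexagonal ceramic finishing stone, 38 mm across flats, 44 mm across corners, 16 mm high, 5 mm bevels all round, about 50 g. Origin at its centre; z is the hexagon's axis. Starts in the upper layer, right side, of the heap at the tray's far end.
- dish: Bystander: open green glass petri dish, 90 mm across, 16 mm high, loose. Origin under its centre.
- shell: Bystander: hollow titanium implant shell, a plain grey metal cup 56 mm across, 30 mm high, loose. Origin under its centre.
Not all that is in view belongs to the job. What is shaped like the tray but purple is not meant.

How it is judged:
By the outcome, as a careful person would: the job done as asked, in the order asked, and still so for the second after the job is handed in, with the robot touching nothing.
It also fails if it takes over 45 s, if anything falls off the work surface, if the arm or the gripper's body presses on something with over 40 N, if the wrist force passes 120 N, or if a joint passes its speed limit or range.

### The arm

A 6-joint arm with a two-finger parallel gripper is mounted at the origin on the work surface. World frame = base frame: x ahead of the robot, y to its left, z up, the work surface at z = 0. Lengths are in m, angles in rad, forces in N, time in s.
With the tool pointing down it reaches from about 0.425 to 0.95 m from the base axis. Payload 3.5 kg.
Tool frame: the origin (TCP) lies on the centre line of the jaws, within the pads' length; the fingertips stand 19 mm ahead of it and the grasp point (between the pads) is the TCP; z points along the fingers, y is the direction in which the jaws open and shut (so a half turn about z gives the same grasp; the last joint's range is limited). The gripper opens to 85 mm and grips with 20 to 120 N. Pads are 22 mm wide; open, the fingers measure 114 mm over their backs; the gripper's body (76 mm by 85 mm) begins 54 mm behind the grasp point. The pads swing forward as they close: fully open they stand 13 mm farther back than shut.
Start: joints at [1.141, 0.286, 1.577, -0, 1.279, -0.15], TCP at [0.186, 0.649, 0.25] pointing down, gripper open.
Joint ranges: [-2.77, 2.77], [-0.9, 2.22], [0.21, 2.48], [-1.53, 4.67], [0.24, 2.81], [-2.84, 2.84]. Speed limits (rad/s): [2.79, 2.79, 3.14, 3.14, 3.14, 3.14].

### API

Orientations are given as a unit quaternion [x, y, z, w].
In Python, from station import robot gives the robot as it stands.
- The arm moves only by the tool play_rows, never from a script. Its argument "increments" is a list of rows, each a list of 4 numbers: the shift along the world's x, y, z in cm, then the turn about the world's z in degrees. A call has exactly 5 rows; each row shifts and turns the pose as measured when the row begins; what a row does not reach is not made up. A row lasts 1/8 s, in which the tool goes at most 62.5 mm and 10.7 degrees, less where a joint would pass 70% of its speed; a pose out of reach is approached as far as the arm can. A call is refused whole if a number of a shift passes 6.25 or a number of a turn 10.7, either way. A call with a gripper value outside its range is refused whole. "hand" is the finger opening in cm, from 0 to 8.54, set as the call begins (left out, the last holds). The fingers move at their own pace and stop on an object; "force" is the grip in N (left out, the last holds). Time passes only in rows, so rows that do not move let the fingers close, or fill a call up. It gives the time, the measured TCP pose, the force and the opening at its end, in the units of the state.
- robot.get_obs(): the state, without advancing time (a new reading comes with each control period).
- robot.read_camera(name): name is "side" or "top"; returns the picture (480x640x3 uint8, blue, green, red); there is no depth.
- robot.camera_params(name): a dict with "fx", "fy", "cx", "cy" (pixels), "k1" (the pictures are not rectified: a ray, as slopes to the right and down, at radius r is drawn at 1 + k1 r^2 times it, then the intrinsics apply), "extrinsics" (4x4, takes a point from world to camera coordinates). Camera axes: x right, y up, looking along -z (the intrinsics and any distortion apply to the point x, -y, -z); pixel columns grow to the right and rows downward; lengths in m; the calibration is good to about 2 mm. A picture is of the moment at which its call begins. camera_params takes no time and is no camera call.
- robot.sign_off(): hands the job in, once; it reports no verdict.
The state is a dict: "time_s": time; "joint_positions": joint angles; "qd": joint speeds; "joint_efforts": joint torques, N m; "eef_pos": TCP position; "eef_rot": TCP orientation; "force": force on the tool from outside, world axes, zero at the start; "ft_torque": the same for the moment, N m; "gripper_width": opening from 0.0 (shut) to 1.0 (fully open).
Only numpy, scipy, OpenCV 4.12 (cv2) and the standard library are available. Lean on these libraries where they do the work, as an engineer would, in place of code of your own. Each camera call takes 0.05 s, during which the arm holds its last target.

## Working session

There is one attempt and no reset: what is moved stays moved. The work goes in short steps, Python scripts to look and compute and a tool call to move; the robot and the scene stay as the last step left them, time stands still between calls to the robot, and variables do not carry over. Pictures are saved under pics/ and viewed, and the job is handed in when it is done.

Besides the shell and the picture viewer there is one more tool, called after ">>>" as name([rows], argument=value, ...), one row to a line, values as JSON. play_rows: Moves the arm, as the interface text tells. Its arguments: {"type":"object","properties":{"increments":{"type":"array"},"hand":{"type":"number"},"force":{"type":"number"}},"required":["increments"]}

```bash
ls; mkdir -p pics; python3 - <<'E'
from station import robot
import cv2
for n in("side","top"):
    cv2.imwrite(f"pics/{n}0.png",robot.read_camera(n)); print(robot.camera_params(n))
print(robot.get_obs())
E
```

```text
pics
{'fx': 488.3680035839037, 'fy': 488.3680035839037, 'cx': 318.91200796294356, 'cy': 250.4573631769426, 'k1': -0.06737550491264771, 'extrinsics': array([[ 9.95768869e-01, -9.18913383e-02, -5.83954467e-04,
        -6.24939426e-01],
       [ 6.16150183e-02,  6.62941814e-01,  7.46131182e-01,
        -1.23968381e-01],
       [-6.81758650e-02, -7.43010184e-01,  6.65798707e-01,
        -8.94384489e-01],
       [ 0.00000000e+00,  0.00000000e+00,  0.00000000e+00,
         1.00000000e+00]])}
{'fx': 453.0211569510464, 'fy': 453.0211569510464, 'cx': 329.04219096913664, 'cy': 239.65905543232503, 'k1': -0.02461296881754754, 'extrinsics': array([[ 0.0233264 , -0.99941596,  0.02497242,  0.03380937],
       [ 0.99863381,  0.02446192,  0.04617501, -0.61063941],
       [-0.04675891,  0.02386121,  0.99862117, -0.855755  ],
       [ 0.        ,  0.        ,  0.        ,  1.        ]])}
{'time_s': 0.1, 'joint_positions': array([ 1.14104509e+00,  2.87125909e-01,  1.57801810e+00, -1.53184913e-05,
        1.27862889e+00, -1.49978064e-01]), 'qd': array([ 0.00030185, -0.00155947, -0.0045833 , -0.0011032 ,  0.0013003 ,
       -0.00140878]), 'joint_efforts': array([ 7.03816841e-04, -4.07296586e+01, -2.93697363e+01, -1.53289088e-04,
        3.44642074e-03, -9.07711986e-07]), 'eef_pos': array([0.18611974, 0.64825594, 0.24905968]), 'eef_rot': array([ 1.39428534e-01,  9.90231536e-01, -1.04673981e-03, -3.04554807e-04]), 'force': array([ 0.06996997,  0.74255476, -0.43126017]), 'ft_torque': array([ 0.00996188,  0.03884715, -0.0361208 ]), 'gripper_width': 1.0029021986418858}
```

View pics/top0.png

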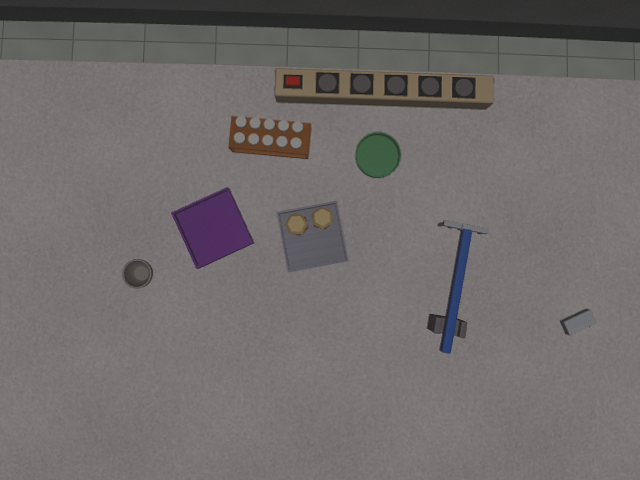

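View pics/side0.png

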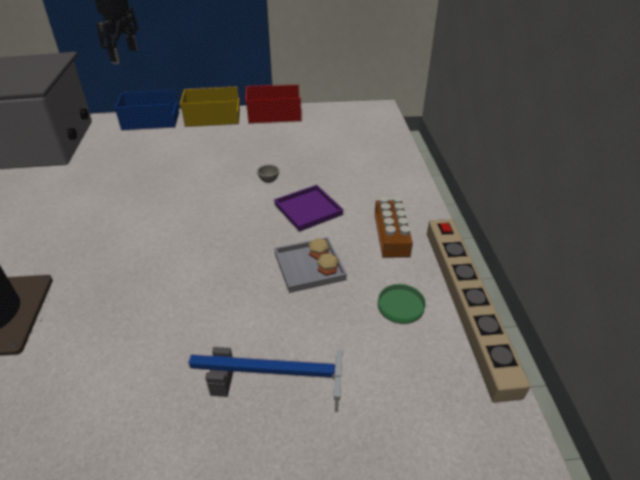

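The grey steel tray at top (312,237) holds the yellow-topped heap. The purple one at (213,228) is the decoy. The blue rake lies at (457,290), dish at (378,155), and shell at (138,273). I'll confirm with enlarged crops.

```bash
cat > h.py <<'E'
import numpy as np, cv2
from station import robot
def P(n):
    p=robot.camera_params(n); return p
def proj(n,X):
    p=P(n); E=p["extrinsics"]; X=np.atleast_2d(X); c=X@E[:3,:3].T+E[:3,3]
    a=c[:,0]/-c[:,2]; b=-c[:,1]/-c[:,2]; r=1+p["k1"]*(a*a+b*b)
    return np.c_[p["fx"]*a*r+p["cx"],p["fy"]*b*r+p["cy"]]
def ray(n,uv,z):
    p=P(n);E=p["extrinsics"]; uv=np.atleast_2d(np.float64(uv))
    a0=(uv-[p["cx"],p["cy"]])/[p["fx"],p["fy"]]; a=a0.copy()
    for _ in range(20): a=a0/(1+p["k1"]*(a**2).sum(1,keepdims=True))
    d=np.c_[a[:,0],-a[:,1],-np.ones(len(a))]@E[:3,:3]; o=-E[:3,:3].T@E[:3,3]
    t=(z-o[2])/d[:,2]; return o+t[:,None]*d
def crop(img,u0,v0,w,h,s,fn):
    cv2.imwrite(fn,cv2.resize(img[v0:v0+h,u0:u0+w],None,fx=s,fy=s,interpolation=cv2.INTER_CUBIC))
E
python3 - <<'E'
from h import *
t=cv2.imread("pics/top0.png"); s=cv2.imread("pics/side0.png")
a=cv2.resize(t[190:290,260:360],None,fx=4,fy=4,interpolation=2)
b=cv2.resize(s[225:305,260:360],None,fx=4,fy=4,interpolation=2)
b=cv2.copyMakeBorder(b,0,80,0,0,0)
cv2.imwrite("pics/c1.png",cv2.hconcat([a,b]))
a=cv2.resize(t[210:360,410:510],None,fx=4,fy=4,interpolation=2)
b=cv2.resize(s[330:420,180:360],None,fx=2.2,fy=2.2,interpolation=2)
b=cv2.copyMakeBorder(b,0,600-b.shape[0],0,0,0)
cv2.imwrite("pics/c2.png",cv2.hconcat([a,b])[:, :800])
E
```

```text
(no output)
```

View pics/c1.png

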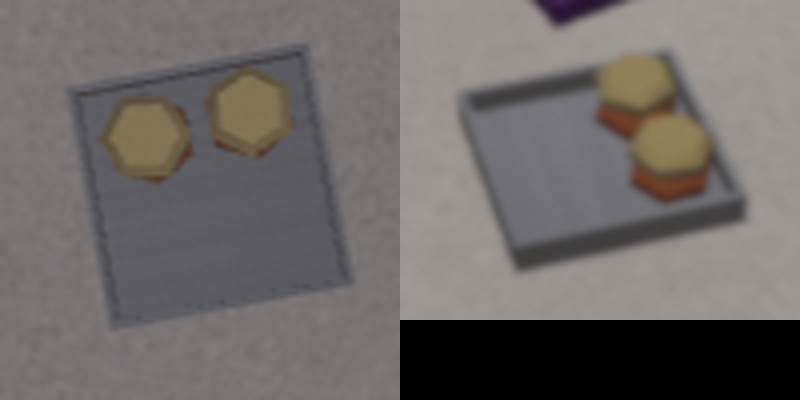

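View pics/c2.png

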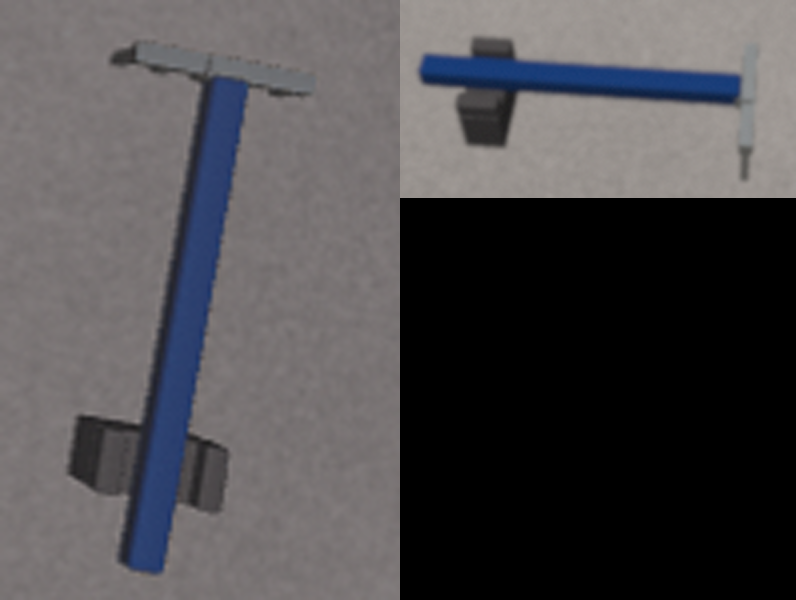

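```bash
cat > m.py <<'E'
from h import *
def seg(img,kind):
    hsv=cv2.cvtColor(img,cv2.COLOR_BGR2HSV)
    if kind=="blue": return cv2.inRange(hsv,(108,130,100),(130,255,255))
def handle(img):
    m=seg(img,"blue"); m[:, :380]=0; m[:200]=0
    n,l,st,c=cv2.connectedComponentsWithStats(m); k=1+np.argmax(st[1:,4])
    ys,xs=np.where(l==k)
    W=ray("top",np.c_[xs,ys],.057)[:,:2]
    r=cv2.minAreaRect((W*1000).astype(np.float32)); return W,r,st[k]
def tray():
    C=ray("top",[(277,212),(336.75,201.25),(348.25,261.25),(288,272)],.018)[:,:2]
    return C
if __name__=="__main__":
    C=tray(); print("tray",C.round(4),C.mean(0),[np.linalg.norm(C[i]-C[i-1]).round(4) for i in range(4)])
    d=(C[0]+C[1]-C[2]-C[3]); print("yaw",np.degrees(np.arctan2(d[1],d[0])))
    e=(C[0]+C[3]-C[1]-C[2]); print("yaw y",np.degrees(np.arctan2(-e[0],e[1])))
    print("stones",ray("top",[(296.5,224.3),(322.5,217.5)],.036))
    img=cv2.imread("pics/top0.png")
    W,r,st=handle(img); print(r,st)
    m=W.mean(0);u,s,v=np.linalg.svd(W-m,full_matrices=False);print(m,v[0],np.degrees(np.arctan2(v[0,1],v[0,0])), ((W-m)@v[0]).min(),((W-m)@v[0]).max(),np.percentile((W-m)@v[1],[1,99]))
    print("dish",ray("top",(378,155),.016),"shell",ray("top",(138,273),.03),"back",ray("top",[(410+141/4,210+568/4)],.057))
    print("cheek/rest", ray("top",[(410+107/4,210+460/4),(410+213/4,210+480/4)],.053))
    print("bar",ray("top",[(410+130/4,210+48/4),(410+315/4,210+85/4)],.048))
E
python3 m.py
```

```text
tray [[0.6599 0.1492]
 [0.6836 0.0354]
 [0.5691 0.0109]
 [0.5461 0.125 ]] [0.61466133 0.08013343] [np.float64(0.1164), np.float64(0.1162), np.float64(0.117), np.float64(0.1164)]
yaw 12.03365074753057
yaw y 11.58989845255741
stones [[0.63586146 0.11045076 0.036     ]
 [0.6498607  0.06216078 0.036     ]]
((520.1724853515625, -186.98130798339844), (14.556573867797852, 225.735595703125), 80.54328918457031) [443 230  29 123 966]
[ 0.51969831 -0.18681359] [-0.98630044  0.16495888] 170.50515397926085 -0.11336246992290912 0.1123700735002524 [-0.00707576  0.00708621]
dish [[ 0.77609815 -0.0426075   0.016     ]] shell [[0.53791124 0.40375238 0.03      ]] back [[ 0.40818533 -0.16684189  0.057     ]]
cheek/rest [[ 0.45622931 -0.15157001  0.053     ]
 [ 0.44796044 -0.2007758   0.053     ]]
bar [[ 0.64611802 -0.16119565  0.048     ]
 [ 0.63106811 -0.24861996  0.048     ]]
```

The tray centre is (0.615, 0.080) with yaw about 11.8°. In the tray frame the stones are at (27, 25) and (31, -25), which matches the description. The rake origin is about (0.554, -0.193) with yaw -9.5°, and the rest fits 104 mm behind it. A wireframe overlay will check this while I start moving.

```bash
cat >> h.py <<'E'
def pose(x,y,yaw,P):
    c,s=np.cos(np.radians(yaw)),np.sin(np.radians(yaw)); P=np.array(P,float)
    return np.c_[x+c*P[:,0]-s*P[:,1],y+s*P[:,0]+c*P[:,1],P[:,2]]
def draw(n,img,polys,S=4):
    o=cv2.resize(img,None,fx=S,fy=S,interpolation=2)
    for p,col in polys:
        q=((proj(n,p)+.5)*S-.5).round().astype(np.int32); cv2.polylines(o,[q],False,col,1)
    return o
def rakepolys(x,y,yaw,z=.048):
    L=[([(-.15,-.009,z+.009),(.08,-.009,z+.009),(.08,.009,z+.009),(-.15,.009,z+.009),(-.15,-.009,z+.009)],(0,255,255))]
    for t in(-.04,-.02,0,.02,.04): L.append(([(.085,t,z-.014),(.085,t,z-.048)],(0,0,255)))
    return [(pose(x,y,yaw,a),c) for a,c in L]
def traypolys(x,y,yaw):
    a=.059; return [(pose(x,y,yaw,[(a,a,.018),(a,-a,.018),(-a,-a,.018),(-a,a,.018),(a,a,.018)]),(0,255,0)),(pose(x,y,yaw,[(0,.055,.004),(0,-.055,.004)]),(0,255,0))]
E
cat > ov.py <<'E'
from h import *
R=(.5542,-.1926,-9.46);T=(.6147,.0801,11.8)
out=[]
for n,(u,v,w,h) in dict(top=(270,195,230,165),side=(180,230,185,190)).items():
    o=draw(n,cv2.imread(f"pics/{n}0.png"),rakepolys(*R)+traypolys(*T),4)[v*4:(v+h)*4,u*4:(u+w)*4]
    cv2.imwrite(f"pics/ov_{n}.png",cv2.resize(o,None,fx=.75,fy=.75,interpolation=3))
E
python3 ov.py
```

```text
(no output)
```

View pics/ov_top.png

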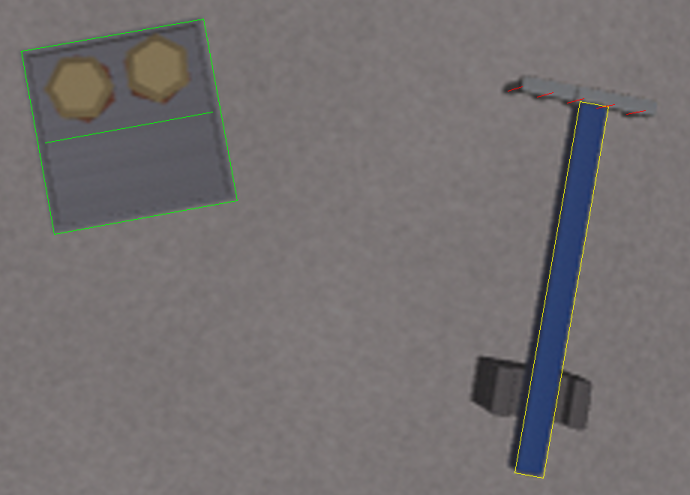

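View pics/ov_side.png

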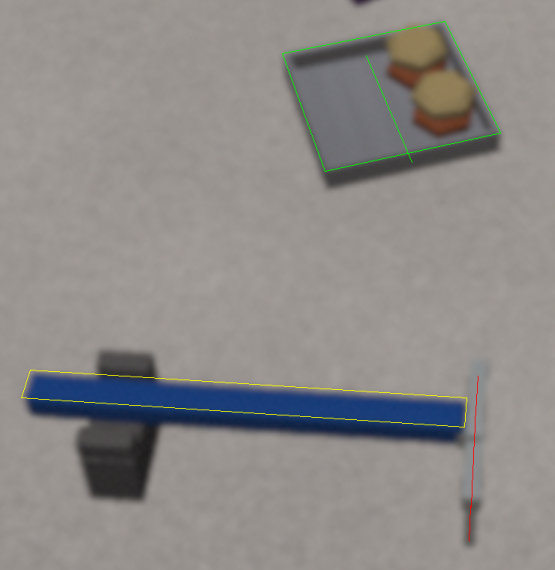

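>>> play_rows([
  [4, -4.5, 0, 6.6],
  [4, -4.5, 0, 0],
  [4, -4.5, 0, 0],
  [4, -4.5, 0, 0],
  [4, -4.5, 0, 0],
], hand=8.5)

```text
time_s: 0.72
eef_pos: [0.3867, 0.4181, 0.2455]
eef_rot: [0.076, 0.997, -0.003, -0.001]
force: [0.8, 0.4, -0.1]
gripper_width: 0.996
```

The overlays fit in both views: tray, stones, handle and tines line up within about 2 mm. Moving on to the rake.

>>> play_rows([
  [2.3, -5.7, 0, 0],
  [2.3, -5.7, 0, 0],
  [2.3, -5.7, 0, 0],
  [2, -5.8, 0, 0],
  [2, -5.8, 0, 0],
])

```text
time_s: 1.35
eef_pos: [0.4963, 0.1257, 0.2435]
eef_rot: [0.076, 0.997, -0.003, -0.002]
force: [0.8, -0.8, 1.0]
gripper_width: 0.996
```

>>> play_rows([
  [1.2, -6, 0, 0],
  [1, -6, 0, 0],
  [1, -6, 0, 0],
  [1, -6, 0, 0],
  [0.5, -5, 0, 0],
])

```text
time_s: 1.98
eef_pos: [0.5425, -0.1731, 0.2417]
eef_rot: [0.077, 0.997, -0.002, -0.003]
force: [1.1, 0.1, -0.5]
gripper_width: 0.991
```

>>> play_rows([
  [0.8, -1.4, -2, -0.7],
  [0.3, -0.4, -4, 0],
  [0, 0, -4, 0],
  [0, 0, -3, 0],
  [0, 0, 0, 0],
])

```text
time_s: 2.6
eef_pos: [0.552, -0.1965, 0.1067]
eef_rot: [0.087, 0.996, -0.002, -0.003]
force: [0.4, 1.0, -0.3]
gripper_width: 0.995
```

```bash
cat > st.py <<'E'
from h import *
o=robot.get_obs(); q=o["eef_rot"]
print(round(o["time_s"],2),o["eef_pos"].round(4),"jawyaw",round(2*np.degrees(np.arctan2(q[1],q[0]))-90,2),"q",q.round(4),"F",o["force"].round(1),o["ft_torque"].round(2),"w",round(o["gripper_width"]*.0854,4))
E
python3 st.py
```

```text
2.6 [ 0.552  -0.1965  0.1067] jawyaw 80.04 q [ 0.0868  0.9962 -0.0022 -0.0035] F [ 0.4  1.  -0.3] [ 0.03 -0.03  0.  ] w 0.085
```

>>> play_rows([
  [0.2, 0.4, -1.5, 0.5],
  [0, 0, -2, 0],
  [0, 0, -1.5, 0],
  [0, 0, -0.5, 0],
  [0, 0, 0, 0],
])

```text
time_s: 3.22
eef_pos: [0.5561, -0.1928, 0.0514]
eef_rot: [0.082, 0.997, -0.003, -0.001]
force: [0.3, -0.1, 0.3]
gripper_width: 0.995
```

```bash
python3 st.py
```

```text
3.23 [ 0.5561 -0.1928  0.0514] jawyaw 80.62 q [ 0.0818  0.9966 -0.0033 -0.001 ] F [ 0.3 -0.1  0.3] [-0.01  0.02  0.04] w 0.085
```

>>> play_rows([
  [-0.2, 0, -0.3, 0],
  [0, 0, 0, 0],
  [0, 0, 0, 0],
  [0, 0, 0, 0],
  [0, 0, 0, 0],
], hand=0, force=80)

```text
time_s: 3.85
eef_pos: [0.555, -0.1935, 0.0502]
eef_rot: [0.082, 0.997, -0.004, 0.0]
force: [-0.4, 0.1, -0.1]
gripper_width: 0.194
```

```bash
python3 st.py
```

```text
3.85 [ 0.555  -0.1935  0.0502] jawyaw 80.61 q [ 8.180e-02  9.966e-01 -4.000e-03  5.000e-04] F [-0.4  0.1 -0.1] [-0.03  0.05  0.02] w 0.0166
```

Gripped, at 16.6 to 18 mm opening. The reference pose for the return is TCP (0.555, -0.1935, 0.0502), jaw yaw 80.6°. Now lifting.

>>> play_rows([
  [0, 0, 0, 0],
  [0, 0, 1, 0],
  [0, 0, 2, 0],
  [0, 0, 3, 0],
  [0, 0, 0, 0],
])

```text
time_s: 4.47
eef_pos: [0.555, -0.1934, 0.1142]
eef_rot: [0.082, 0.997, -0.004, 0.001]
force: [0.1, -0.4, -1.2]
gripper_width: 0.196
```

```bash
python3 st.py; python3 - <<'E'
from h import *
t=robot.read_camera("top");s=robot.read_camera("side")
cv2.imwrite("pics/top1.png",t);cv2.imwrite("pics/side1.png",s)
o=robot.get_obs()["eef_pos"];z=o[2]-.0022
for n,i in(("top",t),("side",s)):
    u,v,w,h=dict(top=(400,180,130,200),side=(170,290,200,130))[n]
    d=draw(n,i,rakepolys(o[0],o[1],-9.4,z),4)[v*4:(v+h)*4,u*4:(u+w)*4]
    cv2.imwrite(f"pics/l_{n}.png",cv2.resize(d,None,fx=.75,fy=.75))
E
```

```text
4.47 [ 0.555  -0.1934  0.1142] jawyaw 80.62 q [ 8.180e-02  9.966e-01 -4.200e-03  8.000e-04] F [ 0.1 -0.4 -1.2] [-0.02  0.03 -0.02] w 0.0167
```

View pics/l_side.png

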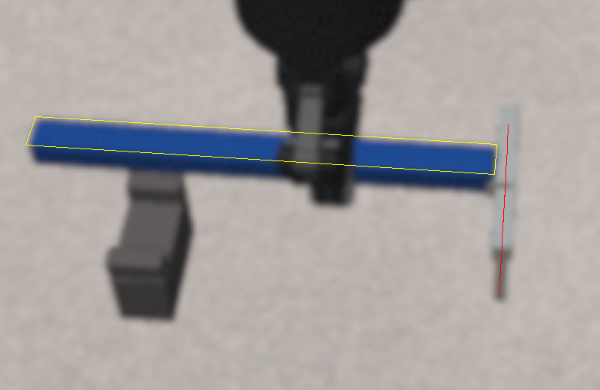

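View pics/l_top.png

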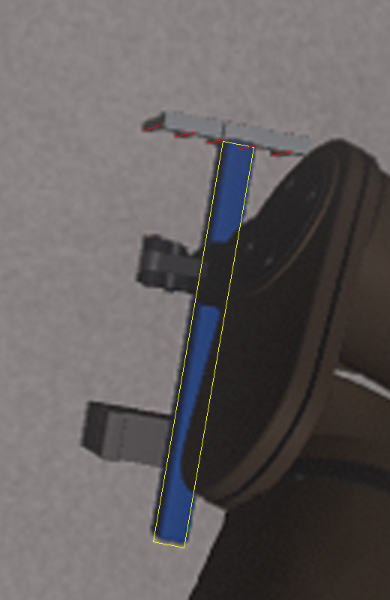

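The rake is held level and rigid, and the overlay still fits. Next: carry it to the tray, turn +21.2°, and put the tines just beyond the heap (tine line at tray x = 62 mm, so TCP about (0.593, 0.076)).

>>> play_rows([
  [0.7, 4.5, 0.5, 4.2],
  [0.7, 4.5, 0.5, 4.2],
  [0.7, 4.5, 0, 4.2],
  [0.7, 4.5, 0, 4.2],
  [0.7, 4.5, 0, 4.2],
])

```text
time_s: 5.2
eef_pos: [0.5835, 0.0367, 0.1136]
eef_rot: [-0.103, 0.995, -0.002, -0.007]
force: [0.8, -0.3, -1.4]
gripper_width: 0.193
```

```bash
python3 st.py
```

```text
5.2 [0.5835 0.0367 0.1136] jawyaw 101.87 q [-0.1034  0.9946 -0.002  -0.0074] F [ 0.8 -0.3 -1.4] [-0.02 -0.01  0.  ] w 0.0165
```

>>> play_rows([
  [0.6, 2, 0, 0],
  [0.4, 1.5, 0, 0],
  [0, 0.2, 0, 0],
  [0, 0, 0, 0],
  [0, 0, 0, 0],
])

```text
time_s: 5.82
eef_pos: [0.5903, 0.0767, 0.1083]
eef_rot: [-0.105, 0.994, -0.002, -0.012]
force: [-0.1, -0.2, -2.0]
gripper_width: 0.196
```

```bash
python3 st.py; cat > look.py <<'E'
import sys
from h import *
k=sys.argv[1]
o=robot.get_obs()["eef_pos"];q=robot.get_obs()["eef_rot"];yaw=2*np.degrees(np.arctan2(q[1],q[0]))-180
t=robot.read_camera("top");s=robot.read_camera("side")
cv2.imwrite(f"pics/top{k}.png",t);cv2.imwrite(f"pics/side{k}.png",s)
T=(.6147,.0801,11.8);z=o[2]-.0022
c,sn=np.cos(np.radians(yaw)),np.sin(np.radians(yaw))
R=rakepolys(o[0]-.0009*c,o[1]-.0009*sn,yaw,z)
a=draw("top",t,(R if len(sys.argv)>2 else [])+traypolys(*T),4)[185*4:285*4,265*4:365*4]
b=draw("side",s,(R if len(sys.argv)>2 else [])+traypolys(*T),4)[220*4:320*4,255*4:355*4]
cv2.imwrite(f"pics/look{k}.png",cv2.hconcat([a,b]))
E
python3 look.py 2 r
```

```text
5.83 [0.5903 0.0767 0.1083] jawyaw 102.07 q [-0.1052  0.9944 -0.0016 -0.0122] F [-0.1 -0.2 -2. ] [ 0.02  0.05 -0.01] w 0.0168
```

View pics/look2.png

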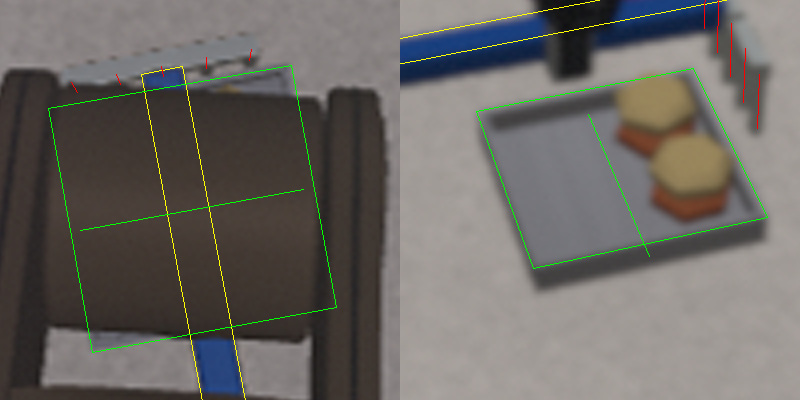

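```bash
cat > tip.py <<'E'
from h import *
from scipy.spatial.transform import Rotation as Ro
T=(.6147,.0801,11.8)
R0=Ro.from_quat([.0818,.9966,-.0040,.0005]); p0=np.array([.555,-.1935,.0502])
Rr=Ro.from_euler("z",-9.46,degrees=True); r0=np.array([.5542,-.1926,.048])
def rake():
    o=robot.get_obs(); R=Ro.from_quat(o["eef_rot"]); rel=R*R0.inv()
    return o["eef_pos"]+rel.apply(r0-p0), rel*Rr
def tips(): 
    p,R=rake(); return p+R.apply([(.085,y,-.048) for y in(-.04,0,.04)])
if __name__=="__main__":
    X=tips(); L=Ro.from_euler("z",-T[2],degrees=True).apply(X-[T[0],T[1],0])
    p,R=rake(); print("tips in tray mm",(L*1000).round(1).tolist(),"euler zyx",R.as_euler("zyx",degrees=True).round(2),"origin",p.round(4))
E
python3 tip.py;python3 st.py
```

```text
tips in tray mm [[58.4, -37.0, 55.8], [58.3, 3.0, 56.1], [58.1, 43.0, 56.4]] euler zyx [11.99  1.54  0.1 ] origin [0.5893 0.0772 0.1063]
5.92 [0.5904 0.0767 0.1085] jawyaw 102.07 q [-0.1051  0.9944 -0.0015 -0.012 ] F [ 0.6 -0.  -1.7] [0.02 0.01 0.02] w 0.0169
```

>>> play_rows([
  [0.5, -0.2, 0, 0],
  [0, 0, 0, 0],
  [0, 0, -1, 0],
  [0, 0, -1, 0],
  [0, 0, -0.4, 0],
])

```text
time_s: 6.55
eef_pos: [0.5959, 0.0735, 0.0832]
eef_rot: [-0.104, 0.994, -0.002, -0.012]
force: [0.0, -0.0, -0.9]
gripper_width: 0.196
```

```bash
python3 tip.py;python3 st.py
```

```text
tips in tray mm [[63.1, -41.4, 30.6], [63.0, -1.4, 30.9], [63.0, 38.6, 31.2]] euler zyx [11.89  1.5   0.1 ] origin [0.5948 0.074  0.081 ]
6.55 [0.5959 0.0735 0.0832] jawyaw 101.98 q [-0.1043  0.9945 -0.0016 -0.0117] F [ 0.  -0.  -0.9] [0.01 0.01 0.02] w 0.0167
```

>>> play_rows([
  [0, 0.1, -0.5, 0],
  [0, 0, -0.1, 0],
  [0, 0, 0, 0],
  [0, 0, 0, 0],
  [0, 0, 0, 0],
])

```text
time_s: 7.18
eef_pos: [0.5958, 0.0748, 0.0764]
eef_rot: [-0.105, 0.994, -0.002, -0.012]
force: [-0.1, -0.6, -2.0]
gripper_width: 0.196
```

```bash
python3 tip.py;python3 st.py; python3 look.py 3
```

```text
tips in tray mm [[63.2, -40.0, 23.8], [63.2, -0.0, 24.1], [63.1, 40.0, 24.4]] euler zyx [11.92  1.53  0.1 ] origin [0.5947 0.0753 0.0742]
7.17 [0.5958 0.0748 0.0764] jawyaw 102.0 q [-0.1045  0.9944 -0.0016 -0.012 ] F [-0.1 -0.6 -2. ] [-0.01  0.01 -0.01] w 0.0167
```

View pics/look3.png

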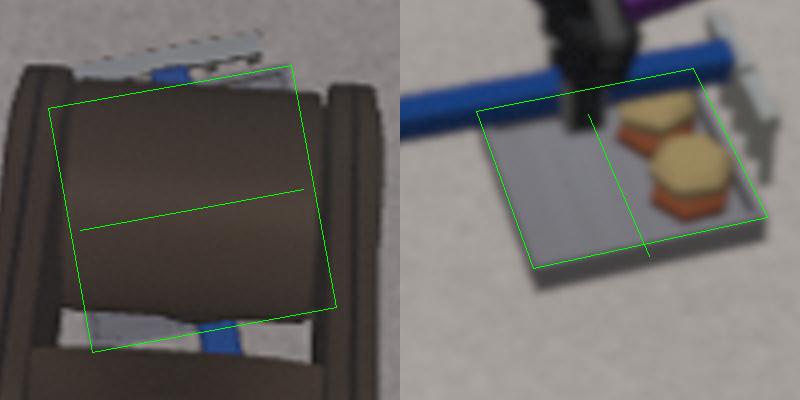

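>>> play_rows([
  [-0.5, -0.1, 0.03, 0],
  [-0.5, -0.1, 0.02, 0],
  [-0.5, -0.1, 0.02, 0],
  [-0.5, -0.1, 0.02, 0],
  [-0.3, -0.05, 0.02, 0],
])

```text
time_s: 7.9
eef_pos: [0.5717, 0.0699, 0.078]
eef_rot: [-0.104, 0.994, -0.002, -0.011]
force: [0.2, -0.3, -0.9]
gripper_width: 0.193
```

```bash
python3 tip.py;python3 st.py; python3 look.py 4
```

```text
tips in tray mm [[38.7, -39.9, 25.6], [38.6, 0.1, 25.8], [38.6, 40.1, 26.1]] euler zyx [11.91  1.43  0.1 ] origin [0.5705 0.0705 0.0759]
7.9 [0.5717 0.0699 0.078 ] jawyaw 101.99 q [-0.1044  0.9945 -0.0017 -0.0111] F [ 0.2 -0.3 -0.9] [ 0.06 -0.12  0.04] w 0.0165
```

View pics/look4.png

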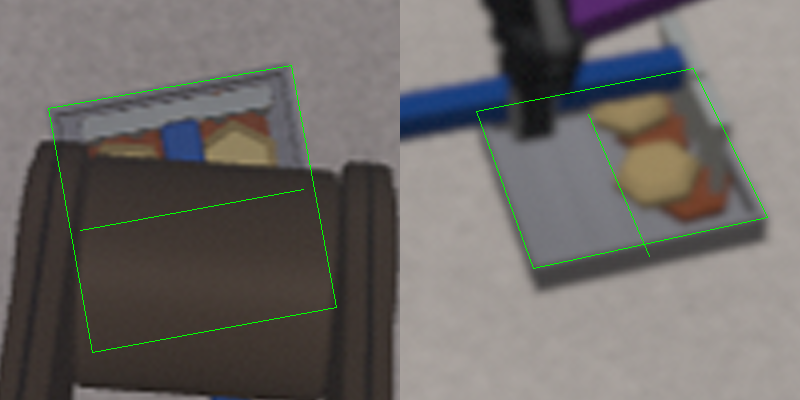

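Both upper stones slide while the lower ones stay put. Continuing.

>>> play_rows([
  [-0.4, -0.08, -0.08, 0],
  [-0.4, -0.08, 0, 0],
  [-0.4, -0.08, 0, 0],
  [-0.4, -0.08, 0, 0],
  [-0.3, -0.06, 0, 0],
])

```text
time_s: 8.62
eef_pos: [0.5517, 0.066, 0.0772]
eef_rot: [-0.104, 0.994, -0.002, -0.011]
force: [0.0, 0.6, -1.4]
gripper_width: 0.199
```

```bash
python3 tip.py;python3 st.py; python3 look.py 5
```

```text
tips in tray mm [[18.3, -39.6, 24.8], [18.2, 0.4, 25.0], [18.2, 40.4, 25.3]] euler zyx [11.91  1.43  0.11] origin [0.5505 0.0665 0.0751]
8.62 [0.5517 0.066  0.0772] jawyaw 101.99 q [-0.1045  0.9945 -0.0016 -0.0111] F [ 0.   0.6 -1.4] [-0.05 -0.13  0.01] w 0.017
```

View pics/look5.png

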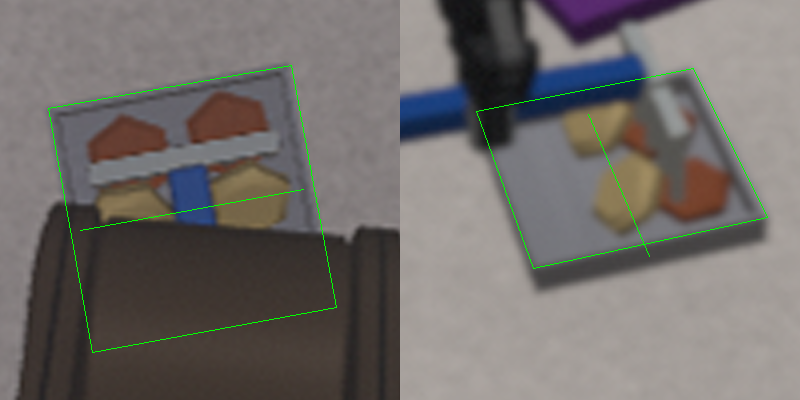

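The yellow stones have tipped over the lower stones' edge. I'll keep pulling at this height until they drop.

>>> play_rows([
  [-0.3, -0.06, 0, 0],
  [-0.3, -0.06, 0, 0],
  [-0.3, -0.06, 0, 0],
  [-0.2, -0.04, 0, 0],
  [0, 0, 0, 0],
])

```text
time_s: 9.35
eef_pos: [0.5402, 0.0636, 0.0775]
eef_rot: [-0.104, 0.994, -0.002, -0.011]
force: [0.5, 0.2, -1.4]
gripper_width: 0.195
```

```bash
python3 tip.py;python3 st.py; python3 look.py 6
```

```text
tips in tray mm [[6.6, -39.6, 25.1], [6.6, 0.4, 25.3], [6.5, 40.4, 25.6]] euler zyx [11.91  1.4   0.11] origin [0.5391 0.0642 0.0753]
9.35 [0.5402 0.0636 0.0775] jawyaw 101.99 q [-0.1044  0.9945 -0.0017 -0.0108] F [ 0.5  0.2 -1.4] [ 0.05 -0.11 -0.01] w 0.0167
```

View pics/look6.png

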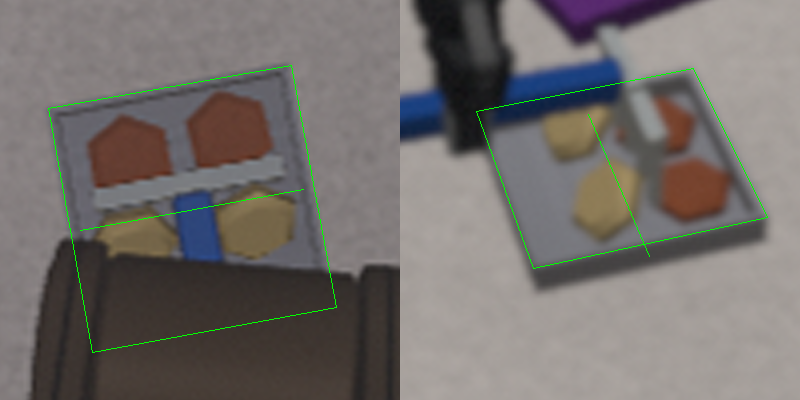

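>>> play_rows([
  [-0.2, -0.04, 0, 0],
  [-0.2, -0.04, -0.02, 0],
  [-0.2, -0.04, -0.02, 0],
  [-0.1, -0.02, -0.02, 0],
  [0, 0, 0, 0],
])

```text
time_s: 10.07
eef_pos: [0.5331, 0.0622, 0.077]
eef_rot: [-0.104, 0.994, -0.002, -0.011]
force: [0.1, 0.3, -1.9]
gripper_width: 0.195
```

```bash
python3 tip.py;python3 st.py; python3 look.py 7
```

```text
tips in tray mm [[-0.6, -39.6, 24.6], [-0.6, 0.4, 24.9], [-0.7, 40.4, 25.1]] euler zyx [11.91  1.36  0.11] origin [0.532  0.0627 0.0748]
10.07 [0.5331 0.0622 0.077 ] jawyaw 101.99 q [-0.1045  0.9945 -0.0017 -0.0105] F [ 0.1  0.3 -1.9] [ 0.04 -0.13  0.  ] w 0.0166
```

View pics/look7.png

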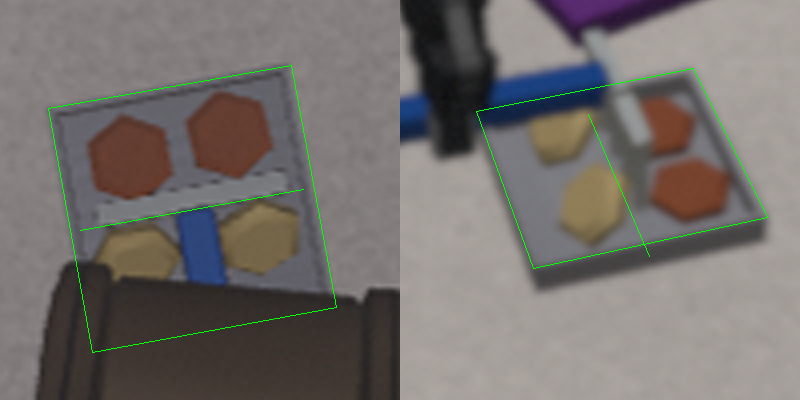

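```bash
python3 - <<'E'
from h import *
crop(cv2.imread("pics/side7.png"),270,225,90,75,8,"pics/z7.png")
E
```

```text
(no output)
```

View pics/z7.png

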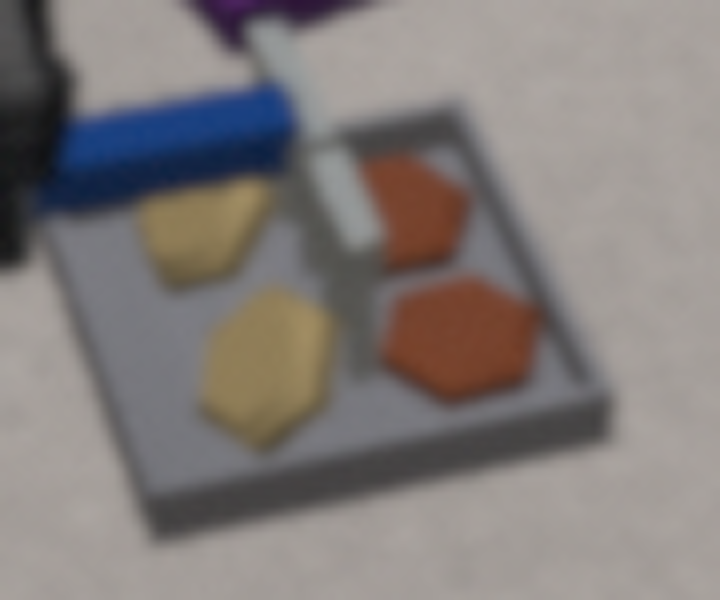

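The yellow stones, seen enlarged at (265,365) and (205,230), are standing tilted. Each leans its far edge against the tines with its near edge on the floor. I'll check where they would land if released.

```bash
python3 - <<'E'
from tip import *
def tl(n,uv,z):
    return (Ro.from_euler("z",-T[2],degrees=True).apply(ray(n,uv,z)-[T[0],T[1],0])*1000).round(1)
s=lambda u,v:(270+u/8,225+v/8)
for z in(.004,.01,.02,.03): print(z,"left edge s4",tl("side",[s(203,400),s(262,450),s(278,288),s(333,340)],z).tolist())
print("top s4",[tl("top",[(265+x/4,185+y/4) for x,y in((262,275),(295,250),(298,215),(258,203))],z).tolist() for z in(.01,.03)])
E
```

```text
0.004 left edge s4 [[-33.8, -19.2, 4.0], [-24.5, -40.4, 4.0], [-4.8, 14.6, 4.0], [3.2, -8.0, 4.0]]
0.01 left edge s4 [[-35.2, -25.2, 10.0], [-25.9, -46.1, 10.0], [-6.4, 8.4, 10.0], [1.5, -14.1, 10.0]]
0.02 left edge s4 [[-37.5, -35.1, 20.0], [-28.4, -55.7, 20.0], [-9.2, -2.0, 20.0], [-1.3, -24.1, 20.0]]
0.03 left edge s4 [[-39.8, -44.9, 30.0], [-30.8, -65.3, 30.0], [-11.9, -12.4, 30.0], [-4.2, -34.2, 30.0]]
top s4 [[[-38.5, -27.9, 10.0], [-29.5, -45.8, 10.0], [-13.2, -50.3, 10.0], [-4.0, -32.4, 10.0]], [[-38.7, -27.3, 30.0], [-29.9, -44.8, 30.0], [-14.0, -49.2, 30.0], [-5.0, -31.6, 30.0]]]
```

>>> play_rows([
  [-0.15, -0.03, -0.01, 0],
  [-0.15, -0.03, -0.02, 0],
  [-0.15, -0.03, -0.02, 0],
  [-0.1, -0.02, -0.02, 0],
  [0, 0, 0, 0],
])

```text
time_s: 10.8
eef_pos: [0.5275, 0.061, 0.0763]
eef_rot: [-0.104, 0.994, -0.002, -0.01]
force: [0.7, 0.4, -1.5]
gripper_width: 0.195
```

```bash
python3 tip.py;python3 look.py 8; python3 - <<'E'
from h import *
a=cv2.resize(cv2.imread("pics/side8.png")[225:300,265:355],None,fx=4.4,fy=4.4,interpolation=2)
b=cv2.resize(cv2.imread("pics/top8.png")[195:270,270:360],None,fx=4.4,fy=4.4,interpolation=2)
cv2.imwrite("pics/z8.png",cv2.hconcat([a,b]))
E
```

```text
tips in tray mm [[-6.3, -39.6, 24.0], [-6.4, 0.4, 24.3], [-6.5, 40.4, 24.5]] euler zyx [11.91  1.34  0.1 ] origin [0.5263 0.0615 0.0742]
```

View pics/z8.png

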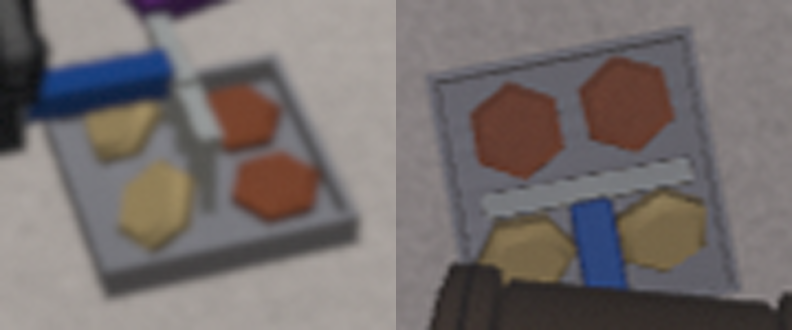

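They drag along at the same tilt and now span about -44 to -9 mm. Backing the tines off towards the far end will let them lie down clear of the lower stones.

>>> play_rows([
  [0.3, 0.06, 0.03, 0],
  [0.3, 0.06, 0.03, 0],
  [0.4, 0.08, 0.03, 0],
  [0.4, 0.08, 0.03, 0],
  [0.4, 0.08, 0, 0],
])

```text
time_s: 11.52
eef_pos: [0.5458, 0.0648, 0.077]
eef_rot: [-0.105, 0.994, -0.002, -0.012]
force: [0.4, -0.6, -1.1]
gripper_width: 0.196
```

```bash
cat > zz.py <<'E'
import sys
from h import *
k=sys.argv[1]
cs=[]
for n,(u,v) in dict(side=(265,225),top=(270,195)).items():
    i=robot.read_camera(n); cv2.imwrite(f"pics/{n}{k}.png",i); cs.append(cv2.resize(i[v:v+80,u:u+90],None,fx=4.4,fy=4.4,interpolation=2))
cv2.imwrite(f"pics/z{k}.png",cv2.hconcat(cs))
E
python3 tip.py;python3 zz.py 9
```

```text
tips in tray mm [[12.3, -39.6, 24.4], [12.2, 0.4, 24.7], [12.1, 40.4, 24.9]] euler zyx [11.92  1.5   0.1 ] origin [0.5447 0.0653 0.0748]
```

View pics/z9.png

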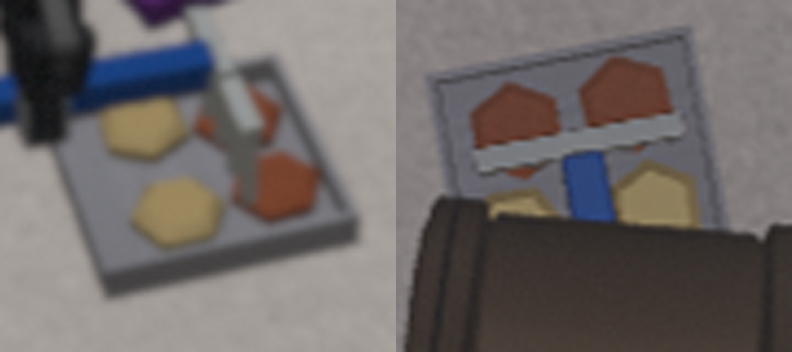

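The yellow stones now lie flat in front of the red ones. Lifting the rake clear to check.

>>> play_rows([
  [0, 0, 1, 0],
  [0, 0, 2, 0],
  [0, 0, 2, 0],
  [-1, -3, 0.5, 0],
  [-1, -4, 0, 0],
])

```text
time_s: 12.25
eef_pos: [0.526, -0.0048, 0.1367]
eef_rot: [-0.107, 0.994, -0.002, -0.01]
force: [0.6, -0.0, -2.3]
gripper_width: 0.193
```

>>> play_rows([
  [-0.3, -4.5, 0, -4.2],
  [-0.3, -4.5, 0, -4.2],
  [-0.3, -4.5, 0, -4.2],
  [-0.3, -4.5, 0, -4.2],
  [0, -2, 0, -4.2],
])

```text
time_s: 12.88
eef_pos: [0.5131, -0.2121, 0.142]
eef_rot: [0.082, 0.997, -0.002, -0.008]
force: [0.1, -0.1, -1.0]
gripper_width: 0.2
```

```bash
python3 st.py;python3 zz.py 10
```

```text
12.88 [ 0.5131 -0.2121  0.142 ] jawyaw 80.59 q [ 0.082   0.9966 -0.0018 -0.0076] F [ 0.1 -0.1 -1. ] [-0.02  0.04 -0.05] w 0.017
```

View pics/z10.png

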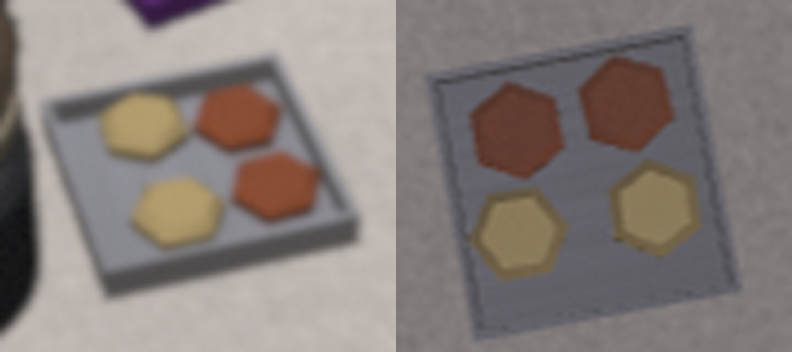

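```bash
python3 - <<'E'
from tip import *
f=lambda u,v:(270+u/4.4,195+v/4.4)
X=ray("top",[f(517,130),f(627,104),f(519,234),f(655,208)],.020)
print((Ro.from_euler("z",-T[2],degrees=True).apply(X-[T[0],T[1],0])*1000).round(1).tolist())
E
python3 tip.py
```

```text
[[-3.4, -145.2, 20.0], [-0.9, -194.8, 20.0], [-48.0, -137.6, 20.0], [-47.7, -198.2, 20.0]]
tips in tray mm [[-95.4, -331.9, 90.4], [-81.0, -294.6, 90.5], [-66.5, -257.3, 90.6]] euler zyx [-9.41  0.89  0.3 ] origin [ 0.5126 -0.2112  0.1398]
```

```bash
python3 - <<'E'
from tip import *
f=lambda u,v:(270+(u-396)/4.4,195+v/4.4)
X=ray("top",[f(517,130),f(627,104),f(519,234),f(655,208)],.020)
print((Ro.from_euler("z",-T[2],degrees=True).apply(X-[T[0],T[1],0])*1000).round(1).tolist())
E
```

```text
[[27.5, 24.1, 20.0], [30.1, -24.8, 20.0], [-17.0, 31.3, 20.0], [-16.5, -28.6, 20.0]]
```

The stones measure in the tray frame: red (27, 24) and (30, -25), yellow (-17, 31) and (-17, -29), all flat. The yellow ones still overlap the midline by 2 to 5 mm. I'll draw them about 8 mm further with the rake in the gap.

>>> play_rows([
  [0.5, 5, -0.5, 4.3],
  [0.5, 5, -0.5, 4.3],
  [0.5, 5, -0.5, 4.3],
  [0.4, 5, -0.5, 4.3],
  [0.4, 4.5, -0.5, 4.2],
])

```text
time_s: 13.6
eef_pos: [0.5361, 0.0398, 0.1199]
eef_rot: [-0.111, 0.994, -0.003, -0.004]
force: [0.5, -0.7, -0.8]
gripper_width: 0.196
```

```bash
python3 st.py;python3 tip.py
```

```text
13.6 [0.5361 0.0398 0.1199] jawyaw 102.77 q [-0.1112  0.9938 -0.0032 -0.0044] F [ 0.5 -0.7 -0.8] [-0.01 -0.02 -0.05] w 0.0167
tips in tray mm [[-1.1, -61.2, 68.7], [-1.7, -21.2, 68.8], [-2.3, 18.8, 68.9]] euler zyx [12.69  0.66  0.  ] origin [0.535  0.0403 0.1178]
```

>>> play_rows([
  [0.1, 1.2, -0.5, -0.8],
  [0.1, 0.9, -1, 0],
  [0, 0, -0.5, 0],
  [0, 0, 0, 0],
  [0, 0, 0, 0],
])

```text
time_s: 14.22
eef_pos: [0.537, 0.0633, 0.0989]
eef_rot: [-0.106, 0.994, -0.003, -0.005]
force: [-0.1, -0.6, -2.0]
gripper_width: 0.192
```

```bash
python3 st.py;python3 tip.py
```

```text
14.22 [0.537  0.0633 0.0989] jawyaw 102.18 q [-0.1061  0.9943 -0.0033 -0.0052] F [-0.1 -0.6 -2. ] [ 0.01  0.04 -0.01] w 0.0164
tips in tray mm [[4.1, -39.2, 47.5], [3.9, 0.8, 47.6], [3.7, 40.8, 47.7]] euler zyx [12.1   0.74 -0.02] origin [0.5358 0.0638 0.0967]
```

Now to tip height 24, with x +1 mm.

>>> play_rows([
  [0.1, 0, -1, -0.3],
  [0, 0, -1, 0],
  [0, 0, -0.3, 0],
  [0, 0, 0, 0],
  [0, 0, 0, 0],
])

```text
time_s: 14.85
eef_pos: [0.5382, 0.0619, 0.0742]
eef_rot: [-0.102, 0.995, -0.003, -0.005]
force: [0.4, 0.2, -1.2]
gripper_width: 0.192
```

```bash
python3 st.py;python3 tip.py; python3 zz.py 11
```

```text
14.85 [0.5382 0.0619 0.0742] jawyaw 101.72 q [-0.1021  0.9948 -0.0034 -0.0053] F [ 0.4  0.2 -1.2] [-0.02  0.02 -0.04] w 0.0164
tips in tray mm [[4.7, -41.6, 22.8], [4.8, -1.6, 22.9], [4.9, 38.4, 23.0]] euler zyx [11.64  0.75 -0.02] origin [0.5371 0.0624 0.072 ]
```

View pics/z11.png

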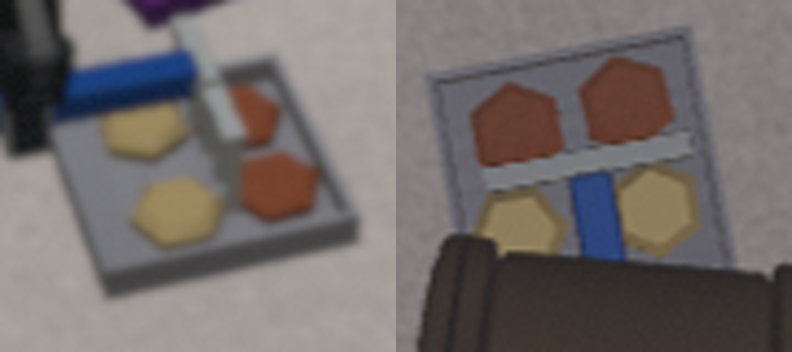

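>>> play_rows([
  [0, 0.02, -0.2, 0],
  [0, 0, -0.2, 0],
  [0, 0, -0.15, 0],
  [0, 0, 0, 0],
  [0, 0, 0, 0],
])

```text
time_s: 15.58
eef_pos: [0.5386, 0.0622, 0.069]
eef_rot: [-0.102, 0.995, -0.003, -0.005]
force: [-0.3, -0.3, -2.4]
gripper_width: 0.195
```

```bash
python3 st.py;python3 tip.py; python3 zz.py 12
```

```text
15.57 [0.5386 0.0622 0.069 ] jawyaw 101.74 q [-0.1023  0.9947 -0.0035 -0.0046] F [-0.3 -0.3 -2.4] [0.   0.02 0.01] w 0.0167
tips in tray mm [[5.2, -41.3, 17.8], [5.3, -1.3, 17.9], [5.4, 38.7, 18.0]] euler zyx [11.66  0.67 -0.03] origin [0.5375 0.0628 0.0668]
```

View pics/z12.png

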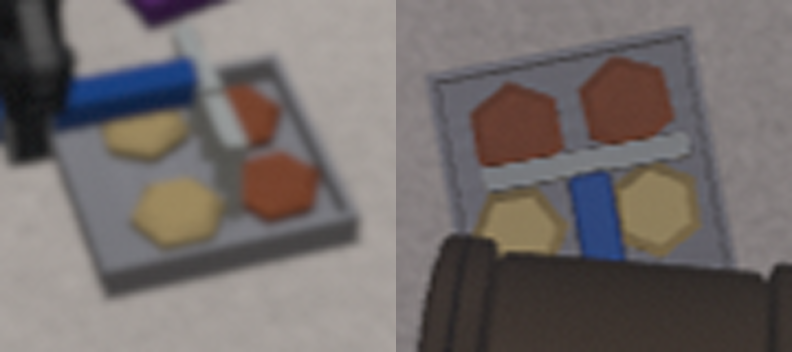

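>>> play_rows([
  [0, 0, -0.2, 0],
  [0, 0, -0.2, 0],
  [0, 0, -0.15, 0],
  [0, 0, 0, 0],
  [0, 0, 0, 0],
])

```text
time_s: 16.3
eef_pos: [0.54, 0.0621, 0.0665]
eef_rot: [-0.103, 0.995, -0.004, -0.004]
force: [-1.7, -0.2, 1.5]
gripper_width: 0.194
```

```bash
python3 st.py;python3 tip.py
```

```text
16.3 [0.54   0.0621 0.0665] jawyaw 101.8 q [-0.1028  0.9947 -0.0037 -0.0035] F [-1.7 -0.2  1.5] [0.13 0.16 0.03] w 0.0166
tips in tray mm [[6.7, -41.6, 15.5], [6.7, -1.6, 15.6], [6.8, 38.4, 15.6]] euler zyx [11.72  0.54 -0.04] origin [0.5389 0.0627 0.0644]
```

Light contact of about 4 N on the bevels. Drawing towards the near end now.

>>> play_rows([
  [-0.25, -0.05, 0, 0],
  [-0.25, -0.05, 0, 0],
  [-0.2, -0.04, -0.05, 0],
  [-0.2, -0.04, -0.1, 0],
  [-0.1, -0.02, -0.1, 0],
])

```text
time_s: 16.92
eef_pos: [0.5326, 0.0602, 0.065]
eef_rot: [-0.102, 0.995, -0.004, 0.001]
force: [1.5, 0.9, 2.2]
gripper_width: 0.197
```

```bash
python3 st.py;python3 tip.py; python3 zz.py 13
```

```text
16.93 [0.5326 0.0602 0.065 ] jawyaw 101.73 q [-0.1022  0.9948 -0.0038  0.0015] F [1.5 0.9 2.2] [ 0.33 -0.57  0.04] w 0.0168
tips in tray mm [[-0.4, -42.2, 14.8], [-0.3, -2.2, 14.8], [-0.2, 37.8, 14.8]] euler zyx [ 1.165e+01 -3.000e-02  1.000e-02] origin [0.5316 0.0608 0.0628]
```

View pics/z13.png

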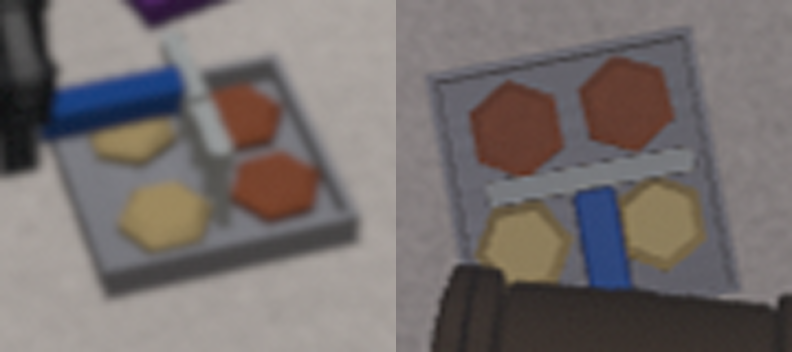

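>>> play_rows([
  [-0.2, -0.04, 0, 0],
  [-0.2, -0.04, 0, 0],
  [-0.15, -0.03, 0, 0],
  [0.3, 0.06, 0.1, 0],
  [0.2, 0.04, 0.5, 0],
])

```text
time_s: 17.65
eef_pos: [0.529, 0.0598, 0.0692]
eef_rot: [-0.102, 0.995, -0.004, -0.003]
force: [0.0, -0.3, -1.8]
gripper_width: 0.193
```

>>> play_rows([
  [0, 0, 1.5, 0],
  [0, 0, 2, 0],
  [0, 0, 2, 0],
  [-0.5, -3, 1, 0],
  [-0.5, -4.5, 0, -4.2],
])

```text
time_s: 18.27
eef_pos: [0.5163, -0.0146, 0.138]
eef_rot: [-0.068, 0.998, -0.004, -0.006]
force: [0.5, -0.1, -0.9]
gripper_width: 0.194
```

>>> play_rows([
  [0.5, -4.5, 0, -4.2],
  [0.5, -4.5, 0, -4.2],
  [0.5, -4.5, 0, -4.2],
  [0.5, -3, 0, -4.2],
  [0, 0, 0, 0],
])

```text
time_s: 18.9
eef_pos: [0.5345, -0.1869, 0.1422]
eef_rot: [0.085, 0.996, -0.003, -0.007]
force: [0.1, 0.6, -1.4]
gripper_width: 0.196
```

```bash
python3 st.py;python3 tip.py; python3 zz.py 14
```

```text
18.9 [ 0.5345 -0.1869  0.1422] jawyaw 80.3 q [ 0.0846  0.9964 -0.0029 -0.0075] F [ 0.1  0.6 -1.4] [-0.02  0.03 -0.05] w 0.0168
tips in tray mm [[-70.1, -312.0, 90.6], [-55.4, -274.8, 90.6], [-40.7, -237.6, 90.7]] euler zyx [-9.78  0.9   0.2 ] origin [ 0.5337 -0.186   0.14  ]
```

View pics/z14.png

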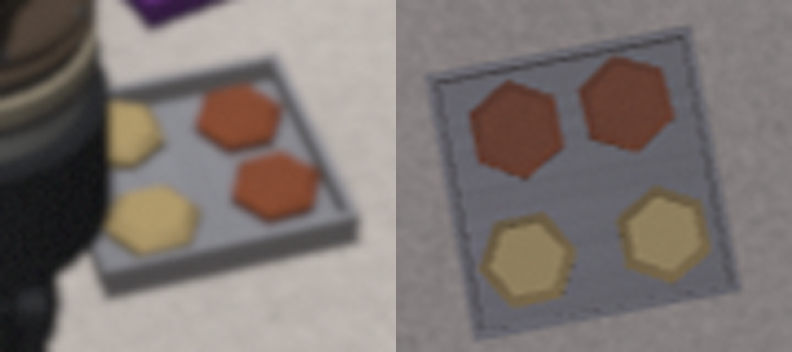

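All four stones are flat and clearly separated, two per half. Now returning the rake.

>>> play_rows([
  [1, -0.3, 0, 0.3],
  [0.9, -0.3, -1, 0],
  [0, 0, -1.5, 0],
  [0, 0, -1, 0],
  [0, 0, 0, 0],
])

```text
time_s: 19.62
eef_pos: [0.5535, -0.1869, 0.1027]
eef_rot: [0.078, 0.997, -0.001, -0.01]
force: [-0.8, -0.1, -1.0]
gripper_width: 0.195
```

```bash
python3 st.py;python3 tip.py; cat > rv.py <<'E'
import sys
from tip import *
k=sys.argv[1]
p,R=rake()
cs=[]
for n,(u,v,w,h) in dict(top=(405,195,110,180),side=(175,290,200,130)).items():
    i=robot.read_camera(n); cv2.imwrite(f"pics/{n}{k}.png",i)
    P=[(R.apply(Ro.from_euler("z",0).apply(pose(0,0,0,q)))+p,c) for q,c in
      [(a,c) for a,c in [([(-.15,-.009,.009),(.08,-.009,.009),(.08,.009,.009),(-.15,.009,.009),(-.15,-.009,.009)],(0,255,255))]+[([(.085,t,-.014),(.085,t,-.048)],(0,0,255)) for t in(-.04,-.02,0,.02,.04)]]]
    d=draw(n,i,P,3)[v*3:(v+h)*3,u*3:(u+w)*3]
    cs.append(cv2.resize(d,None,fx=1 if n=="top" else .75,fy=1 if n=="top" else .75,interpolation=3))
H=max(c.shape[0] for c in cs)
cv2.imwrite(f"pics/rv{k}.png",cv2.hconcat([cv2.copyMakeBorder(c,0,H-c.shape[0],0,0,0) for c in cs]))
E
python3 rv.py 15
```

```text
19.62 [ 0.5535 -0.1869  0.1027] jawyaw 81.1 q [ 0.0776  0.9969 -0.0014 -0.0099] F [-0.8 -0.1 -1. ] [0.02 0.03 0.03] w 0.0167
tips in tray mm [[-50.8, -314.8, 50.6], [-36.6, -277.4, 50.7], [-22.4, -240.0, 50.9]] euler zyx [-8.99  1.17  0.39] origin [ 0.5526 -0.186   0.1005]
```

View pics/rv15.png

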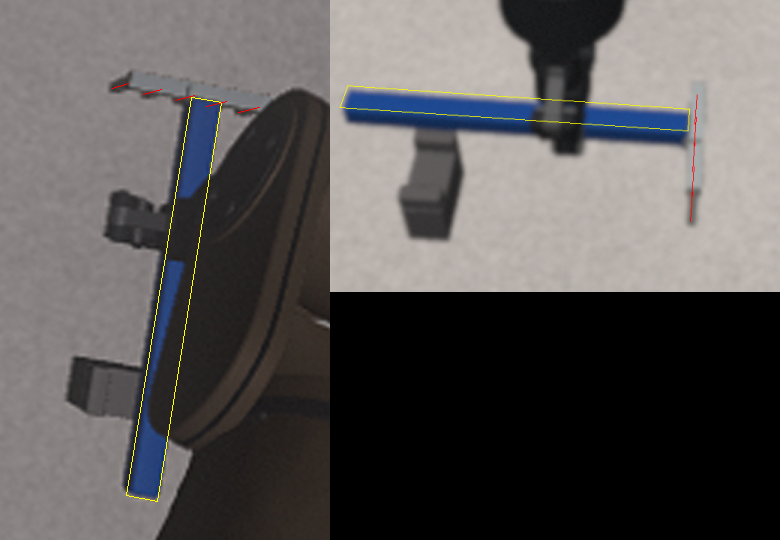

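>>> play_rows([
  [0.1, -0.6, -1, -0.5],
  [0, 0, -1.5, 0],
  [0, 0, -1, 0],
  [0, 0, -0.3, 0],
  [0, 0, 0, 0],
])

```text
time_s: 20.35
eef_pos: [0.5551, -0.1943, 0.0638]
eef_rot: [0.083, 0.997, -0.002, -0.008]
force: [0.5, -0.5, -1.5]
gripper_width: 0.191
```

```bash
python3 st.py;python3 tip.py
```

```text
20.35 [ 0.5551 -0.1943  0.0638] jawyaw 80.51 q [ 0.0827  0.9965 -0.002  -0.0085] F [ 0.5 -0.5 -1.5] [-0.03  0.03 -0.  ] w 0.0164
tips in tray mm [[-51.2, -323.1, 11.9], [-36.7, -285.9, 12.0], [-22.1, -248.6, 12.1]] euler zyx [-9.57  1.01  0.31] origin [ 0.5543 -0.1934  0.0616]
```

Origin is within 1 mm in x/y and 0.1° in yaw, and the tips are 12 mm up. Lowering.

>>> play_rows([
  [0, 0.06, -0.6, 0.1],
  [0, 0, -0.4, 0],
  [0, 0, -0.1, 0],
  [0, 0, 0, 0],
  [0, 0, 0, 0],
])

```text
time_s: 20.98
eef_pos: [0.5559, -0.1938, 0.053]
eef_rot: [0.082, 0.997, -0.002, -0.008]
force: [0.5, -0.0, -1.9]
gripper_width: 0.2
```

```bash
python3 st.py;python3 tip.py
```

```text
20.98 [ 0.5559 -0.1938  0.053 ] jawyaw 80.63 q [ 0.0816  0.9966 -0.0025 -0.0075] F [ 0.5 -0.  -1.9] [-0.02  0.01 -0.01] w 0.0171
tips in tray mm [[-50.2, -322.8, 1.4], [-35.7, -285.5, 1.5], [-21.2, -248.2, 1.5]] euler zyx [-9.45  0.9   0.25] origin [ 0.555  -0.1929  0.0508]
```

>>> play_rows([
  [-0.08, 0, -0.1, 0],
  [0, 0, -0.08, 0],
  [0, 0, -0.05, 0],
  [0, 0, 0, 0],
  [0, 0, 0, 0],
])

```text
time_s: 21.6
eef_pos: [0.5554, -0.194, 0.0514]
eef_rot: [0.082, 0.997, -0.003, -0.007]
force: [-0.5, -0.4, -0.7]
gripper_width: 0.195
```

```bash
python3 st.py;python3 tip.py
```

```text
21.6 [ 0.5554 -0.194   0.0514] jawyaw 80.64 q [ 0.0816  0.9966 -0.0027 -0.007 ] F [-0.5 -0.4 -0.7] [ 0.08 -0.02  0.02] w 0.0166
tips in tray mm [[-50.7, -322.9, -0.1], [-36.2, -285.6, -0.1], [-21.7, -248.3, 0.0]] euler zyx [-9.44  0.85  0.22] origin [ 0.5546 -0.1931  0.0492]
```

Tines are touching the bench. Releasing.

>>> play_rows([
  [0, 0, 0, 0],
  [0, 0, 0, 0],
  [0, 0, 0, 0],
  [0, 0, 0, 0],
  [0, 0, 0, 0],
], hand=7)

```text
time_s: 22.22
eef_pos: [0.5563, -0.1946, 0.0523]
eef_rot: [0.082, 0.997, -0.003, -0.006]
force: [-0.1, 0.3, 0.7]
gripper_width: 0.818
```

>>> play_rows([
  [0, 0, 1, 0],
  [0, 0, 2, 0],
  [0, 0, 4, 0],
  [0, 0, 5, 0],
  [0, 0, 5, 0],
])

```text
time_s: 22.85
eef_pos: [0.5535, -0.1931, 0.2272]
eef_rot: [0.082, 0.997, -0.002, -0.009]
force: [0.8, -0.8, 0.1]
gripper_width: 0.82
```

>>> play_rows([
  [-1, 5, 1, 0],
  [-1, 5.5, 1, 0],
  [-1, 6, 0, 0],
  [-1, 6, 0, 0],
  [-2, 5.5, 0, 0],
])

```text
time_s: 23.48
eef_pos: [0.4959, 0.0893, 0.2661]
eef_rot: [0.086, 0.996, -0.005, 0.005]
force: [0.1, -0.9, -0.9]
gripper_width: 0.819
```

>>> play_rows([
  [-1.8, 5.8, 0, 0],
  [-2, 5.7, 0, 0],
  [-2, 5.7, 0, 0],
  [-2, 5.7, 0, 0],
  [-2, 5, 0, 0],
])

```text
time_s: 24.1
eef_pos: [0.3936, 0.3774, 0.277]
eef_rot: [0.086, 0.996, -0.001, 0.012]
force: [0.9, -0.2, -0.0]
gripper_width: 0.822
```

```bash
python3 st.py; python3 - <<'E'
from h import *
for n in("top","side"): cv2.imwrite(f"pics/{n}20.png",robot.read_camera(n))
import m
for k in(0,20):
    i=cv2.imread(f"pics/top{k}.png"); W,r,st=m.handle(i); mm=W.mean(0);v=np.linalg.svd(W-mm,full_matrices=False)[2][0]; print(k,mm.round(4),np.degrees(np.arctan(v[1]/v[0])).round(2),st)
E
```

```text
24.1 [0.3936 0.3774 0.277 ] jawyaw 80.14 q [ 0.0859  0.9962 -0.0011  0.0125] F [ 0.9 -0.2 -0. ] [-0.   -0.04 -0.03] w 0.0702
0 [ 0.5197 -0.1868] -9.49 [443 230  29 123 966]
20 [ 0.5194 -0.1884] -9.35 [444 230  28 123 966]
```

View pics/top20.png

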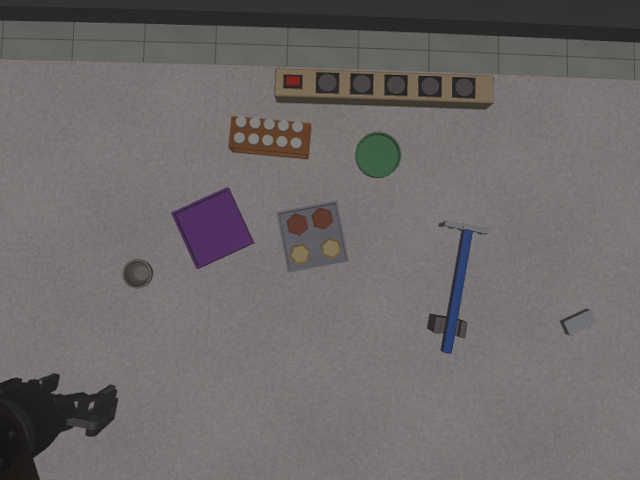

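View pics/side20.png

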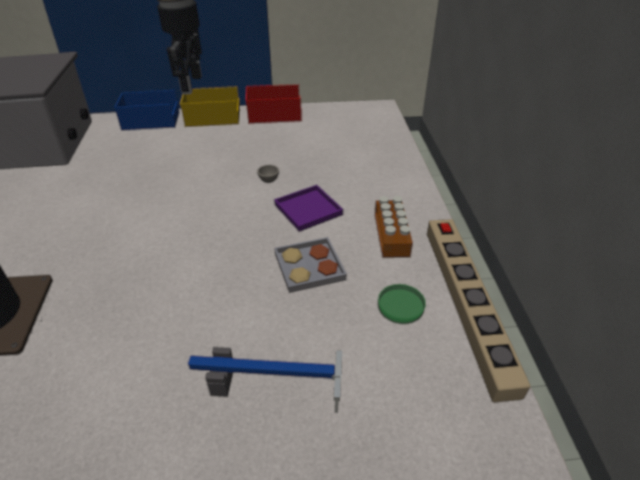

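```bash
python3 - <<'E'
from tip import *
a=cv2.imread("pics/top0.png").astype(int);b=cv2.imread("pics/top20.png").astype(int)
for n,(u,v) in dict(dish=(378,155),shell=(138,273)).items(): print(n,"max diff",abs(a-b)[v-28:v+28,u-28:u+28].max())
X=ray("top",[(297,224.6),(322.5,218.6),(300,254),(330.7,248)],.02)
print((Ro.from_euler("z",-T[2],degrees=True).apply(X-[T[0],T[1],0])*1000).round(0).tolist())
print(robot.sign_off())
E
```

```text
dish max diff 4
shell max diff 4
[[28.0, 25.0, 20.0], [30.0, -25.0, 20.0], [-29.0, 29.0, 20.0], [-28.0, -30.0, 20.0]]
the job is handed in; nothing more can be done
None
```

The job is done and handed in at about 24 s. I raked the two upper stones off the heap, and all four now lie flat in the tray. No fingers touched the stones.

- **Stones:** in the tray frame, the red ones are at about (28, 25) and (30, -25) mm. The yellow ones are at about (-29, 29) and (-28, -30) mm. That puts two in each half, with none crossing the midline.
- **How it went:** on the first pull the yellow stones tipped up and leaned against the tines. Backing the rake off laid them flat, but 2 to 5 mm over the midline. A second pull of about 12 mm moved them fully into the near half.
- **Rake:** it is back on its rest, about 1.6 mm and 0.1° from where it started by the top camera, which is within the camera's 2 mm accuracy.
- **Dish and shell:** both look unchanged in the top picture, with only noise-level differences.

No final check failed or disagreed. The forces I read at the end of each move stayed under about 3 N.

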